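# Ready a bobbin winder: chuck the bobbin, fit the drive knob, hold the clutch in

## Robot

A 6-joint arm with a two-finger parallel gripper is mounted at the origin on the work surface. World frame = base frame: x ahead of the robot, y to its left, z up, the work surface at z = 0. Lengths are in m, angles in rad, forces in N, time in s.
With the tool pointing down it reaches from about 0.275 to 1 m from the base axis. Payload 8.4 kg.
Tool frame: the origin (TCP) lies midway between the tips of the shut fingers; the grasp point (between the pads) lies 19 mm behind it; z points along the fingers, y is the line along which they close (so a half turn about z gives the same grasp; the last joint's range is limited). The gripper opens to 85 mm and grips with 20 to 120 N. Pads are 22 mm wide; open, the fingers measure 114 mm over their backs; the gripper's body (76 mm by 85 mm) begins 54 mm behind the grasp point. The pads swing forward as they close: fully open they stand 13 mm farther back than shut.
Start: joints at [1.18, 0.353, 1.633, -0, 1.155, -0.002], TCP at [0.237, 0.578, 0.231] pointing down, gripper open.
Joint ranges: [-2.63, 2.63], [-0.92, 2.1], [0.06, 2.66], [-1.3, 4.44], [0, 2.69], [-3.02, 3.02]. Speed limits (rad/s): [2.22, 2.22, 2.79, 3.14, 3.14, 3.14].

## Interface

Orientations are given as [roll, pitch, yaw] about the fixed x, y, z axes, in that order (R = Rz(yaw) Ry(pitch) Rx(roll)).
In Python, from station import telemetry, optics, bot gives the robot as it stands.
- The arm moves only by the tool servo_tool, never from a script. Its argument "commands" is text: rows parted by semicolons, each of 4 numbers parted by spaces: the shift along the tool's x, y, z in cm, then the turn about the tool's z in degrees. In form: dx dy dz twist; .... A call has 1 to 20 rows; each row is the pose to reach, as a shift and turn from the pose commanded when the call began, along the tool's axes at that moment; what a row does not reach only later rows make up. A row lasts 1/8 s, in which the tool goes at most 62.5 mm and 10.7 degrees, less where a joint would pass 70% of its speed; a pose out of reach is approached as far as the arm can. A call with a gripper value outside its range is refused whole. "grip" is the finger opening in cm, from 0 to 8.54, set as the call begins (left out, the last holds). The fingers move at their own pace and stop on an object; "force" is the grip in N (left out, the last holds). Time passes only in rows, so rows that repeat a pose let the fingers close. It gives the time, the measured TCP pose, the force, the opening and the grip force at its end, in the units of the state.
- telemetry.state(): the state, without advancing time (a new reading comes with each control period).
- optics.grab_frame(name): name is "scene" or "top"; returns the picture (480x640x3 uint8, red, green, blue); there is no depth.
- optics.calibration(name): a dict with "camera_matrix" (3x3 intrinsics, pixels), "D" ([k1, k2, p1, p2, k3] as OpenCV has them; the pictures are not rectified), "pose" (4x4, takes a point from camera to world coordinates). Camera axes: x right, y up, looking along -z (the intrinsics and any distortion apply to the point x, -y, -z); pixel columns grow to the right and rows downward; lengths in m; the calibration is good to about 2 mm. A picture is of the moment at which its call begins. calibration takes no time and is no camera call.
- bot.job_done(): hands the job in; it is judged then, once.
Trained networks look in the newest picture that a camera, given by its name, has taken for a name from the list of things; names that differ only in an ending like _2 or _b are one class to them, and where a whole thing is asked for, a point or a joint stands for the part that bears it (a point fixed in the world has none). Each returns a list of dicts, best first, with "p" (0 to 1); they miss things now and then, are a little off and sometimes report something else, mostly with a low value. They report only what shows in the picture. A call takes as long as a camera call. They do not tell look-alikes from the thing itself.
- optics.look_for(camera, target): "box" ([left, top, right, bottom] in pixels, round what is visible of it).
The state is a dict: "time_s": time; "joints": joint angles; "qvel": joint speeds; "effort": joint torques, N m; "position": TCP position; "tcp_rot": TCP orientation; "force": force on the tool from outside, world axes, zero at the start; "wrist_torque": the same for the moment, N m; "gripper_width": finger opening in m; "grip_force": force on a finger pad.
Only numpy, scipy, OpenCV 4.12 (cv2) and the standard library are available. Lean on these libraries where they do the work, as an engineer would, in place of code of your own. Each camera call takes 0.05 s, during which the arm holds its last target. There are 200 camera calls.

## Task

Get the bobbin winder ready to run. First turn the round chuck sleeve clockwise until the three jaws grip the spindle of the empty bobbin firmly, then take the loose black drive knob from the table, turn it so that the flat in its bore matches the flat of the D-shaft, and push it fully down onto the shaft against the spring collar. Finish while still holding the knob pressed down (do not let go of it), with the bobbin still clamped upright, and leave the other things on the table where they are.

Things in the scene. Friction and masses are not known exactly. Their poses are not given: they have to be found in the camera images.
- winder: the bobbin winder, a fixed white box 130 mm (its x) by 270 mm (its y) with its flat top (the deck) 40 mm above the table; origin at the centre of its underside. The chuck stands on the deck at (0, +75) mm in its frame, the D-shaft at (0, -75) mm. It does not move
- sleeve (a joint): turn of the chuck sleeve, rad: grows as the sleeve is turned CLOCKWISE seen from above, from 0 (jaws wide open) to a hard stop at 1.25. It starts between 0 and 0.25. The jaws touch the bobbin's spindle at about 1.1; turn on hard towards the stop to clamp it firmly; let go, it then rests at about 1.15, still clamped. Friction 0.12 N m keeps it where it is left
- sleeve_mid (a point): on the vertical axis of the chuck, 16 mm above the deck (56 mm above the table), at mid height of the sleeve: a knurled round steel cylinder 52 mm in diameter, from 2 to 30 mm above the deck, which can be gripped across at any yaw. The jaws and the bobbin stand on top of it, the highest point being 108 mm above the table, all within 24 mm of the axis
- jaw_a: one of the three steel jaws (13 x 8 x 14 mm) on the chuck's top face, 120 degrees apart, 72 to 86 mm above the table; origin on the chuck's axis at the top face, x pointing outwards along the jaw. The jaws slide inwards together, 5 mm per rad of the sleeve; the sleeve drives them, do not push them
- jaw_b: as jaw_a, the second jaw
- jaw_c: as jaw_a, the third jaw
- bobbin: an empty aluminium bobbin 21 mm in diameter on a steel spindle 10 mm in diameter, 36 mm tall in all, standing loose and upright on the chuck's top face (72 mm above the table) between the open jaws, up to 2 mm off the axis; origin at the centre of its foot, z along the spindle
- spindle (a joint): heading of the D-shaft's flat relative to the winder's x axis, rad, counter-clockwise positive from above; between -0.5 and 0.5 at the start. It has a stiff brake (0.6 N m): it stays as it is
- shaft_top (a point): centre of the top of the upright steel D-shaft, 68 mm above the table; z up, x points out of the shaft's flat. The shaft is 18 mm in diameter with the flat 3 mm from its axis, its top 3 mm tapered by 1.5 mm all round. A flat steel pointer tab at its foot, 44 mm from the axis, points the same way as the flat faces (this x axis)
- clutch (a joint): travel of the brass spring collar around the D-shaft, m: 0 up, 0.007 fully pressed down (hard stop). Spring force 3 N at the start to 9 N fully down; it springs back when released
- clutch_top (a point): centre of the collar's top face (36 mm in diameter), 58 mm above the table when up, 10 mm below the shaft's top
- knob: the loose plastic drive knob, 56 to 112 g, upright on the table: a black round skirt 46 mm in diameter, 20 mm tall, and on it a grey grip bar 14 mm wide (its y), sides parallel from x -18 to +18 mm, 20 to 46 mm above the underside. The bar ends in a pointed nose at x +34, blunt at x -21. Origin: centre of the underside, x towards the nose, at the start within 0.85 rad of world x
- knob_bore (a point): mouth of the knob's D-shaped bore, at its underside on the axis (same frame as the knob). 18.5 mm deep, 1 mm clear of the shaft all round, mouth flared 1.5 mm. The bore's FLAT is on the nose's side: the knob goes on with its x axis along the x axis of shaft_top, within about 0.15 rad
- knob_nose (a point): tip of the knob's pointed nose, at its top edge: (34, 0, 46) mm in the knob's frame
- spool_up: a bystander: upright spool of thread, 36 mm across, 70 mm tall; origin at the centre of its underside. Leave it alone
- wound_bobbin: a bystander: small wound bobbin lying flat, 32 mm across, 18 mm tall; origin at the centre of its underside. Leave it alone
- thimble: a bystander: steel thimble, 21 mm across, 24 mm tall; origin at the centre of its underside. Leave it alone
- button_tin: a bystander: round metal tin, 72 mm across, 28 mm tall; origin at the centre of its underside. Leave it alone
- screwdriver: a bystander: black-handled screwdriver lying flat, 160 mm long. Leave it alone
- oil_bottle: a bystander: small oil bottle, 36 mm across, 85 mm tall; origin at the centre of its underside. Leave it alone
- spool_lying: a bystander: spool of thread lying on its side, 36 mm across, 70 mm long; origin at its middle on the table. Leave it alone
- wax_block: a bystander: small block of thread wax, 50 x 34 x 16 mm; origin at the centre of its underside. Leave it alone
There are look-alikes about, which are no part of the job. What is shaped like the knob but orange, red or turquoise is not meant.

How it is judged:
On the way, in this order (a step that is already met when the one before it is completed fails the run):
1. all three jaws of the chuck grip the bobbin's spindle, upright and centred (contact force between each of jaw_a, jaw_b, jaw_c and bobbin above 0.5 N and angle between bobbin's own z axis and vertical below 0.12 rad and horizontal distance between bobbin and sleeve_mid below 0.003 m), for 0.3 s.
2. the knob is on the D-shaft, flats matched, pressing the spring collar down (horizontal distance between knob and shaft_top below 0.003 m and z of knob in the frame of shaft_top below -0.0145 m and x of knob_nose in the frame of shaft_top above 0.025 m and angle between the x axis of knob and the x axis of shaft_top, either way round below 0.25 rad and angle between knob's own z axis and vertical below 0.12 rad and value of joint clutch above 0.005 m), for 0.2 s.
At the end, for the whole second after the job is handed in: Bobbin gripped by all three jaws (each over 0.5 N), upright, within 3 mm of the chuck axis; knob on the D-shaft (axis within 3 mm, heading within 0.25 rad, underside at least 14.5 mm below the shaft top), the fingers still on it and pressing the collar down at least 5 of its 7 mm (all of step 1 and all of step 2 and contact force between the fingers and knob above 2 N); the arm keeps its last pose, push and grip.
It fails at once if another thing on the table was moved by more than 30 mm (distance of any of spool_up, wound_bobbin, thimble, button_tin, screwdriver, oil_bottle, spool_lying, wax_block from where it was at the start of the episode above 0.03 m).
It fails at once if the bobbin was tipped over or lifted out of the chuck (angle between bobbin's own z axis and vertical above 0.6 rad or height (world z) of bobbin above 0.095 m).
It also fails if it takes over 58 s, if anything falls off the work surface, if the arm or the gripper's body presses on something with over 40 N, if the wrist force passes 120 N, or if a joint passes its speed limit or range.

## Working session

There is one attempt and no reset: what is moved stays moved. The work goes in short steps, Python scripts to look and compute and a tool call to move; the robot and the scene stay as the last step left them, time stands still between calls to the robot, and variables do not carry over. Pictures are saved under pics/ and viewed, at most 10 in all, crops included, and the job is handed in when it is done.

Besides the shell and the picture viewer there is one more tool, called as name(argument=value, ...), one argument or row to a line, values as JSON. servo_tool: Moves the arm, as the interface text tells. Its arguments: {"type":"object","properties":{"commands":{"type":"string"},"grip":{"type":"number"},"force":{"type":"number"}},"required":["commands"]}

```bash
mkdir -p pics; cat > h.py <<'E'
import numpy as np, cv2
from station import telemetry, optics, bot
def ray(cam,uv):
    c=optics.calibration(cam);K=np.array(c["camera_matrix"],float);D=np.array(c["D"],float);T=np.array(c["pose"])
    n=cv2.undistortPoints(np.array([[uv]],float),K,D)[0,0]
    return T[:3,3],T[:3,:3]@np.array([n[0],-n[1],-1.])
def onz(cam,uv,z):
    o,d=ray(cam,uv);return o+d*(z-o[2])/d[2]
def proj(cam,p):
    c=optics.calibration(cam);K=np.array(c["camera_matrix"],float);D=np.array(c["D"],float);T=np.array(c["pose"])
    q=(np.atleast_2d(p)-T[:3,3])@T[:3,:3];q=q*[1,-1,-1]
    return cv2.projectPoints(q,np.zeros(3),np.zeros(3),K,D)[0][:,0]
def save(im,name,box=None,s=1):
    if box: im=im[box[1]:box[3],box[0]:box[2]]
    im=cv2.resize(im,None,fx=s,fy=s,interpolation=cv2.INTER_CUBIC)
    cv2.imwrite("pics/"+name,im[:,:,::-1])
E
python3 - <<'E'
from h import *
np.set_printoptions(precision=3,suppress=True)
for c in("top","scene"):
    im=optics.grab_frame(c);save(im,c+"1.png");np.save(c+"1.npy",im)
    print(c,np.array(optics.calibration(c)["pose"]))
    for t in("winder","sleeve_mid","shaft_top","knob","bobbin","jaw_a","clutch_top"):
        print(t,[(np.round(d["box"]).tolist(),round(d["p"],2)) for d in optics.look_for(c,t)])
print(telemetry.state())
E
```

```text
top [[-0.019  0.993 -0.121  0.383]
 [-1.    -0.019  0.005 -0.045]
 [ 0.003  0.121  0.993  1.411]
 [ 0.     0.     0.     1.   ]]
winder [([188.0, 209.0, 312.0, 277.0], 0.78)]
sleeve_mid [([214.0, 228.0, 234.0, 253.0], 0.51)]
shaft_top [([282.0, 232.0, 298.0, 260.0], 0.47)]
knob [([401.0, 270.0, 425.0, 293.0], 0.87), ([412.0, 232.0, 431.0, 257.0], 0.81), ([388.0, 313.0, 416.0, 336.0], 0.8), ([362.0, 260.0, 378.0, 282.0], 0.78), ([430.0, 318.0, 454.0, 341.0], 0.55)]
bobbin [([214.0, 230.0, 223.0, 240.0], 0.57), ([347.0, 315.0, 359.0, 331.0], 0.39)]
jaw_a [([216.0, 232.0, 232.0, 254.0], 0.7), ([400.0, 271.0, 421.0, 297.0], 0.62)]
clutch_top [([276.0, 239.0, 292.0, 256.0], 0.42)]
scene [[-0.533 -0.604  0.592  1.255]
 [ 0.846 -0.39   0.364  0.414]
 [ 0.012  0.695  0.719  0.94 ]
 [ 0.     0.     0.     1.   ]]
winder [([283.0, 236.0, 425.0, 348.0], 0.72)]
sleeve_mid [([372.0, 294.0, 398.0, 311.0], 0.7)]
shaft_top [([304.0, 247.0, 336.0, 277.0], 0.7)]
knob [([231.0, 180.0, 250.0, 205.0], 0.8), ([231.0, 152.0, 255.0, 175.0], 0.73), ([194.0, 196.0, 213.0, 228.0], 0.7), ([258.0, 166.0, 280.0, 189.0], 0.7), ([255.0, 207.0, 280.0, 229.0], 0.69)]
bobbin [([383.0, 278.0, 396.0, 290.0], 0.6), ([377.0, 282.0, 382.0, 291.0], 0.48)]
jaw_a [([386.0, 290.0, 393.0, 299.0], 0.53), ([371.0, 295.0, 397.0, 311.0], 0.48)]
clutch_top [([314.0, 254.0, 334.0, 265.0], 0.59)]
{'time_s': 0.8, 'joints': array([ 1.18 ,  0.353,  1.633, -0.   ,  1.155, -0.002]), 'qvel': array([-0.001,  0.001,  0.   , -0.   , -0.   ,  0.   ]), 'effort': array([  0.001, -60.511, -34.242,  -0.   ,   0.001,   0.   ]), 'position': array([0.237, 0.578, 0.231]), 'tcp_rot': array([3.142, 0.   , 2.753]), 'force': array([ 0.253,  0.198, -0.023]), 'wrist_torque': array([0.042, 0.062, 0.006]), 'grip_force': 0.0, 'gripper_width': 0.08548607879999247}
```

View pics/top1.png

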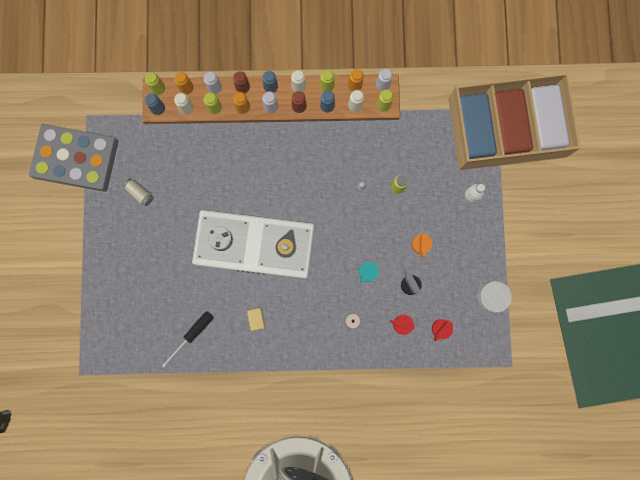

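View pics/scene1.png

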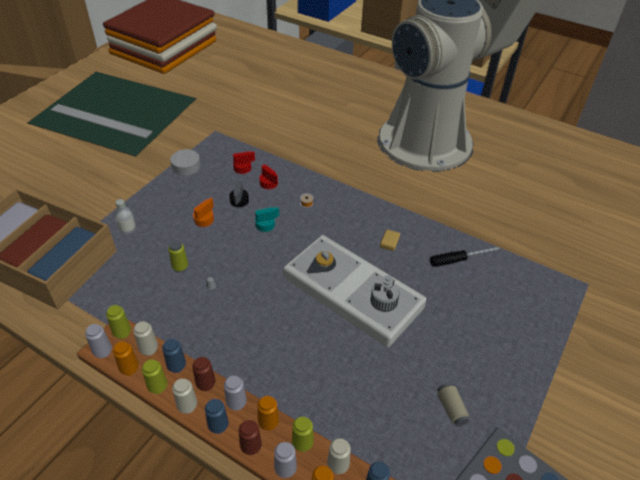

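Top view: the chuck is at (220,238) and the D-shaft at (285,246). Knob-shaped things in the top picture are black (411,285), orange (422,244), turquoise (369,271), red (403,324) and red (442,329). I choose the black one, which is at (239,197) in the scene view. Next: close crops.

```bash
python3 - <<'E'
from h import *
t=np.load("top1.npy");s=np.load("scene1.npy")
R=lambda im,b,f:cv2.resize(im[b[1]:b[3],b[0]:b[2]],None,fx=f,fy=f,interpolation=cv2.INTER_CUBIC)
a=R(t,(185,200,325,290),5.7); a=a[:, :798]
b=np.hstack([R(t,(385,262,435,307),5),R(s,(215,170,265,215),5),R(s,(300,240,350,285),5)])
save(a,"cropA.png");save(b,"cropB.png");print(a.shape,b.shape)
E
```

```text
(513, 798, 3) (225, 750, 3)
```

View pics/cropA.png

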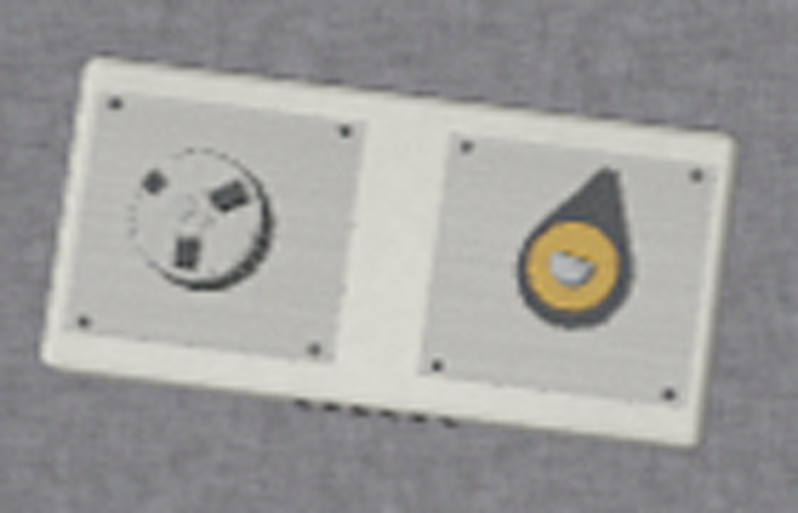

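View pics/cropB.png

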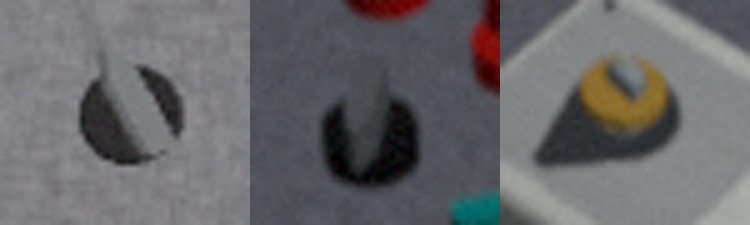

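Crop A: deck screws are at about (116,104), (345,131), (83,321), (314,349) and (466,147), (697,176), (437,366), (669,394). The pointer tip is at (610,170) and the brass collar is centred near (568,267). Crop B confirms a black skirt with a grey bar, centre (132,115), the bar running upper left to lower right and the nose at upper left. Now I'll measure.

```bash
python3 - <<'E'
from h import *
np.set_printoptions(precision=4,suppress=True)
f=lambda p:(185+(p[0]+.5)/5.7-.5,200+(p[1]+.5)/5.7-.5)
S=[(116,104),(345,131),(83,321),(314,349),(466,147),(697,176),(437,366),(669,394)]
W=np.array([onz("top",f(p),.041) for p in S])
A=W[:4].mean(0);B=W[4:].mean(0);d=A-B
print("chuck",A,"shaft",B,"dist",np.linalg.norm(d),"winder yaw",np.arctan2(-d[0],d[1]))
c=W[[0,1,4,5]].mean(0)-W[[2,3,6,7]].mean(0);print("yaw2",np.arctan2(c[1],c[0]))
tip=onz("top",f((610,168)),.043);v=tip-B;print("tip",tip,np.linalg.norm(v[:2]),"heading",np.arctan2(v[1],v[0]))
t=np.load("top1.npy");s=np.load("scene1.npy")
def comp(im,box,fn):
    u=cv2.resize(im[box[1]:box[3],box[0]:box[2]],None,fx=8,fy=8,interpolation=cv2.INTER_CUBIC)
    m=fn(cv2.cvtColor(u,cv2.COLOR_RGB2HSV).astype(int)).astype(np.uint8)
    n,l,st,_=cv2.connectedComponentsWithStats(m);k=1+np.argmax(st[1:,4])
    pts=np.argwhere(l==k)[:,::-1].astype(np.float32)
    h=cv2.convexHull(pts)[:,0]
    q=lambda p:((p[0]+.5)/8-.5+box[0],(p[1]+.5)/8-.5+box[1])
    return q,h,pts
brass=lambda h:(h[...,1]>110)&(h[...,0]<30)&(h[...,0]>10)&(h[...,2]>110)
for n,im,b in(("top",t,(260,225,310,270)),("scene",s,(300,235,350,285))):
    q,h,_=comp(im,b,brass);e=cv2.fitEllipse(h);print(n,"collar px",q(e[0]),np.array(e[1])/8,onz(n,q(e[0]),.056))
black=lambda h:h[...,2]<75
q,h,_=comp(t,(390,262,435,307),black);e=cv2.fitEllipse(h);print("knob skirt top",q(e[0]),np.array(e[1])/8,onz("top",q(e[0]),.02))
# sleeve body + knob bar: bright/gray pixels within skirt hull
u=cv2.resize(t[262:307,385:435],None,fx=8,fy=8,interpolation=cv2.INTER_CUBIC)
save(u,"knob.png");print(proj("top",[[.39,-.35,.02]]))
E
```

```text
chuck [0.571  0.1626 0.041 ] shaft [0.5501 0.0201 0.041 ] dist 0.1440234134380451 winder yaw -0.14515675351932741
yaw2 -0.14353735553679564
tip [0.5914 0.0021 0.043 ] 0.04496739471252505 heading -0.4106868868944832
top collar px (285.02258110046387, 246.26565170288086) [15.2689 15.5775] [0.55   0.0173 0.056 ]
scene collar px (324.4793643951416, 257.80269050598145) [12.9412 16.8339] [0.5533 0.0196 0.056 ]
knob skirt top (409.27673721313477, 285.4585590362549) [17.0974 18.7503] [ 0.4572 -0.2685  0.02  ]
[[445.7236 313.9626]]
```

View pics/knob.png

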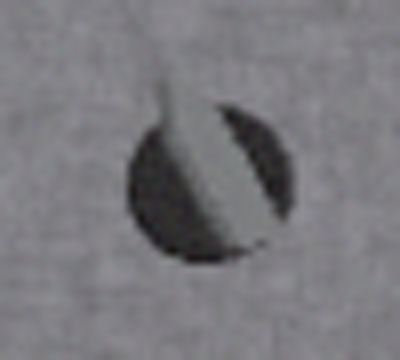

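The collar (0.550, 0.017) agrees with the winder frame. The knob crop shows the bar pointing up and left at about 30° (8x picture, edges (220,105)→(285,215)). I'll refine the knob's pose by fitting its silhouette.

```bash
python3 - <<'E'
from h import *
from scipy.optimize import minimize
np.set_printoptions(precision=4,suppress=True)
F=8
a=np.linspace(0,2*np.pi,60)
def model(p,cam,box):
    x,y,h=p;c,s=np.cos(h),np.sin(h);R=np.array([[c,-s],[s,c]])
    def P(xy,z):
        w=(R@np.array(xy,float).T).T+[x,y]
        q=proj(cam,np.c_[w,np.full(len(w),z)]);return ((q-[box[0],box[1]]+.5)*F-.5)
    m=np.zeros(((box[3]-box[1])*F,(box[2]-box[0])*F),np.uint8)
    C=np.c_[np.cos(a),np.sin(a)]*.023
    B=[[-.021,-.007],[.018,-.007],[.034,0],[.018,.007],[-.021,.007]]
    sh=lambda q:np.round(cv2.convexHull(np.float32(q))*16).astype(np.int32)
    cv2.fillConvexPoly(m,sh(np.vstack([P(C,0),P(C,.02)])),255,shift=4)
    cv2.fillConvexPoly(m,sh(np.vstack([P(B,.02),P(B,.046)])),0,shift=4)
    return cv2.GaussianBlur(m,(0,0),4)/255.
for cam,box in(("top",(385,262,435,307)),("scene",(215,170,258,215))):
    im=np.load(cam+"1.npy")[box[1]:box[3],box[0]:box[2]]
    g=cv2.resize(im,None,fx=F,fy=F,interpolation=cv2.INTER_CUBIC).astype(float).max(2)
    thr=75 if cam=="top" else 50
    t=cv2.GaussianBlur(((g<thr)*255).astype(np.uint8),(0,0),4)/255.
    best=min((minimize(lambda p:((model(p,cam,box)-t)**2).mean(),[.455,-.27,h0],method="Nelder-Mead",options=dict(initial_simplex=[[.455,-.27,h0],[.462,-.27,h0],[.455,-.262,h0],[.455,-.27,h0+.3]],maxiter=200)) for h0 in(.2,.5,.8)),key=lambda r:r.fun)
    print(cam,best.x,best.fun,t.mean())
E
```

```text
top [ 0.4597 -0.2736  0.4882] 0.002035977508650519 0.07262306644880173
scene [ 0.4615 -0.2726  0.5009] 0.004917691168274575 0.10426955084359325
```

Knob pose, from two views that agree: (0.460, -0.273), heading 0.49. Shaft (0.551, 0.018), flat heading about -0.35. Chuck (0.572, 0.166). Now I'll work out the moves.

```bash
cat >> h.py <<'E'
def go(*tg):
    s=telemetry.state();p=np.array(s["position"]);r=s["tcp_rot"];y=r[2]
    print("t",round(s["time_s"],2),"pos",np.round(p,4),"rot",np.round(r,4),"w",round(s["gripper_width"],4),"F",np.round(s["force"],1),"q6",round(s["joints"][5],3))
    for t in tg:
        d=np.array(t[:3])-p
        x=d[0]*np.cos(y)+d[1]*np.sin(y);yy=d[0]*np.sin(y)-d[1]*np.cos(y)
        tw=-(t[3]-y);print(t,"->",np.round([100*x,100*yy,-100*d[2],np.degrees(tw)],2))
E
python3 - <<'E'
from h import *
go((.572,.166,.20,2.2),(.572,.166,.042,2.2))
E
```

```text
t 0.8 pos [0.2369 0.5784 0.2313] rot [3.1415 0.     2.7528] w 0.0855 F [ 0.3  0.2 -0. ] q6 -0.002
(0.572, 0.166, 0.2, 2.2) -> [-46.64 -25.46   3.13  31.68]
(0.572, 0.166, 0.042, 2.2) -> [-46.64 -25.46  18.93  31.68]
```

servo_tool(
  commands="-6 -3.3 0.5 5; -12 -6.6 1 10; -18 -9.8 1.5 15; -24 -13 2 20; -30 -16.4 2.5 25; -36 -19.7 3 30; -42 -22.9 3.1 31.7; -46.6 -25.5 3.1 31.7; -46.6 -25.5 3.1 31.7; -46.6 -25.5 3.1 31.7; -46.6 -25.5 3.1 31.7",
  grip=8.54,
)

```text
time_s: 2.17
position: [0.5711, 0.166, 0.2002]
tcp_rot: [-3.141, -0.0, 2.199]
force: [-1.0, 0.8, -0.2]
gripper_width: 0.0854
grip_force: 0.0
```

```bash
python3 - <<'E'
from h import *
go((.572,.166,.10,2.2),(.572,.166,.043,2.2))
im=optics.grab_frame("scene");save(im,"s2.png",(320,200,450,330),4)
E
```

```text
t 2.17 pos [0.5711 0.166  0.2002] rot [-3.1413e+00 -5.0000e-04  2.1991e+00] w 0.0854 F [-1.   0.8 -0.2] q6 -0.348
(0.572, 0.166, 0.1, 2.2) -> [-0.06  0.08 10.02 -0.05]
(0.572, 0.166, 0.043, 2.2) -> [-0.06  0.08 15.72 -0.05]
```

View pics/s2.png

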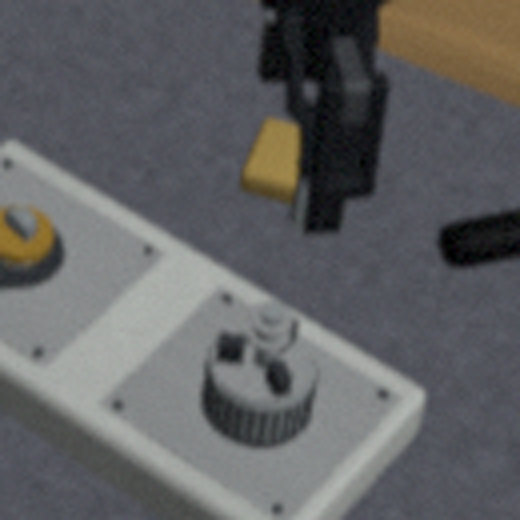

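The gripper is above the chuck: sleeve at (260,390) in the crop, bobbin on it at (272,325), and the way is free. Descending and closing.

servo_tool(
  commands="-0.1 0.1 4 0; -0.1 0.1 8 0; -0.1 0.1 11 0; -0.1 0.1 13.5 0; -0.1 0.1 15 0; -0.1 0.1 15.7 0; -0.1 0.1 15.7 0; -0.1 0.1 15.7 0",
)

```text
time_s: 3.22
position: [0.5734, 0.1658, 0.0441]
tcp_rot: [3.14, 0.0, 2.2]
force: [-0.1, 0.6, 0.2]
gripper_width: 0.0852
grip_force: 0.0
```

servo_tool(
  commands="0 0 0 0; 0 0 0 0; 0 0 0 0; 0 0 0 0; 0 0 0 0; 0 0 0 0; 0 0 0 0; 0 0 0 0",
  grip=4.5,
  force=30,
)

```text
time_s: 4.22
position: [0.5745, 0.1663, 0.0444]
tcp_rot: [3.138, 0.001, 2.199]
force: [2.4, 4.2, 7.2]
gripper_width: 0.0507
grip_force: 32.0
```

servo_tool(
  commands="0 0.1 -0.1 0; 0 0.1 -0.1 0; 0 0.1 -0.1 5; 0 0.1 -0.1 11; 0 0.1 -0.1 17; 0 0.1 -0.1 23; 0 0.1 -0.1 29; 0 0.1 -0.1 35; 0 0.1 -0.1 41; 0 0.1 -0.1 47; 0 0.1 -0.1 50; 0 0.1 -0.1 50",
  force=60,
)

```text
time_s: 5.72
position: [0.5739, 0.1662, 0.0447]
tcp_rot: [3.141, -0.0, 1.326]
force: [0.1, 2.1, 5.2]
gripper_width: 0.0504
grip_force: 63.7
```

```bash
python3 - <<'E'
from h import *
s=telemetry.state();go();print(s["wrist_torque"],s["effort"][5],s["grip_force"])
E
```

```text
t 5.72 pos [0.5739 0.1662 0.0447] rot [ 3.1411e+00 -3.0000e-04  1.3264e+00] w 0.0504 F [0.1 2.1 5.2] q6 0.524
[ 0.24325523 -0.45253363 -0.0777793 ] 0.2357878815382719 63.74132752418518
```

servo_tool(
  commands="0 0 0 3; 0 0 0 6; 0 0 0 9; 0 0 0 12; 0 0 0 15; 0 0 0 18; 0 0 0 20; 0 0 0 20",
)

```text
time_s: 6.72
position: [0.571, 0.1626, 0.0443]
tcp_rot: [-3.14, 0.008, 0.983]
force: [-6.1, -16.5, 17.7]
gripper_width: 0.0504
grip_force: 65.4
```

```bash
python3 - <<'E'
from h import *
s=telemetry.state();go();print(s["wrist_torque"],s["effort"][5],s["grip_force"])
E
```

```text
t 6.72 pos [0.571  0.1626 0.0443] rot [-3.1403  0.0083  0.9826] w 0.0504 F [ -6.1 -16.5  17.7] q6 0.87
[-2.53560957  1.33177492  1.76583283] 1.9055534899234772 65.4327142238617
```

servo_tool(
  commands="0 0 0 0; 0 0 0 2; 0 0 0 4; 0 0 0 4",
  force=80,
)

```text
time_s: 7.22
position: [0.5721, 0.1644, 0.0444]
tcp_rot: [-3.141, 0.004, 0.909]
force: [-3.5, -7.3, 11.5]
gripper_width: 0.0497
grip_force: 84.5
```

```bash
python3 - <<'E'
from h import *
s=telemetry.state();go();print(s["wrist_torque"],s["effort"][5],s["grip_force"])
E
```

```text
t 7.22 pos [0.5721 0.1644 0.0444] rot [-3.1406  0.0042  0.9093] w 0.0497 F [-3.5 -7.3 11.5] q6 0.942
[-1.06713316  0.57449241  0.26439456] 0.4674043972045183 84.53163743019104
```

The torque rose to 1.8 N m and then slipped, so it's probably at the stop. I'll press once more to confirm.

servo_tool(
  commands="0 0 0 2; 0 0 0 4; 0 0 0 6; 0 0 0 6",
)

```text
time_s: 7.72
position: [0.5729, 0.1658, 0.0444]
tcp_rot: [-3.141, 0.002, 0.803]
force: [-2.7, 0.4, 7.2]
gripper_width: 0.0499
grip_force: 85.1
```

```bash
python3 - <<'E'
from h import *
s=telemetry.state();go();print(s["wrist_torque"],s["effort"][5],s["grip_force"])
E
```

```text
t 7.72 pos [0.5729 0.1658 0.0444] rot [-3.141e+00  1.600e-03  8.029e-01] w 0.0499 F [-2.7  0.4  7.2] q6 1.048
[-0.05959294  0.31841743  0.22335289] 0.3583325073122978 85.10316252708435
```

servo_tool(
  commands="0 0 0 0; 0 0 0 0; 0 0 0 0; 0 0 0 0; 0 0 0 0; 0 0 -4 0; 0 0 -8 0; 0 0 -13 0; 0 6 -15 0; 0 12 -15 0; 0 17 -15 0; 0 17 -15 0",
  grip=8.54,
)

```text
time_s: 9.22
position: [0.6979, 0.0453, 0.194]
tcp_rot: [3.141, -0.0, 0.8]
force: [-0.9, -0.6, 0.2]
gripper_width: 0.0855
grip_force: 0.0
```

```bash
python3 - <<'E'
from h import *
go()
t=optics.grab_frame("top");im=optics.grab_frame("scene");np.save("t3.npy",t);np.save("s3.npy",im)
R=lambda im,b,f:cv2.resize(im[b[1]:b[3],b[0]:b[2]],None,fx=f,fy=f,interpolation=cv2.INTER_CUBIC)
save(np.hstack([R(t,(200,218,240,258),9),R(im,(365,270,405,310),9)]),"c3.png")
E
```

```text
t 9.22 pos [0.6979 0.0453 0.194 ] rot [ 3.1405e+00 -3.0000e-04  8.0010e-01] w 0.0855 F [-0.9 -0.6  0.2] q6 0.834
```

View pics/c3.png

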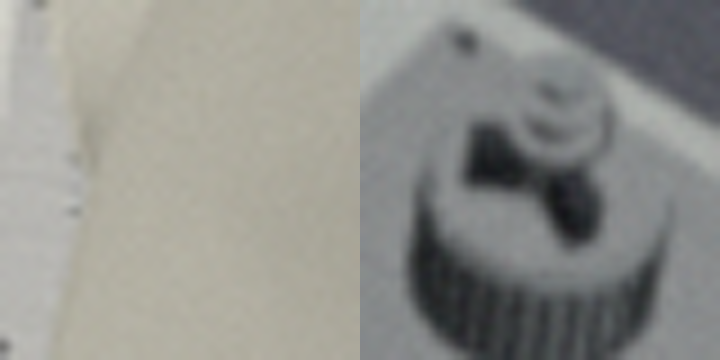

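The top view is blocked by the arm. In the scene crop the jaws (495,155) and (575,205) have closed in on the bobbin, at (560,95). The torque history is ambiguous, so I'll regrip afresh and turn against the stop.

```bash
python3 - <<'E'
from h import *
go((.573,.166,.19,1.8),(.573,.166,.043,1.8))
E
```

```text
t 9.32 pos [0.6955 0.0479 0.1937] rot [-3.1405e+00  7.0000e-04  8.0220e-01] w 0.0854 F [-0.6  1.  -0. ] q6 0.835
(0.573, 0.166, 0.19, 1.8) -> [-3.000e-02 -1.702e+01  3.700e-01 -5.717e+01]
(0.573, 0.166, 0.043, 1.8) -> [-3.000e-02 -1.702e+01  1.507e+01 -5.717e+01]
```

servo_tool(
  commands="0 -6 0 -10; 0 -12 0 -20; 0 -17 0 -30; 0 -17 0.4 -40; 0 -17 0.4 -50; 0 -17 0.4 -57; 0 -17 0.4 -57; 0 -17 5 -57; 0 -17 9 -57; 0 -17 12 -57; 0 -17 14 -57; 0 -17 15 -57; 0 -17 15 -57; 0 -17 15 -57",
)

```text
time_s: 11.08
position: [0.5744, 0.1663, 0.0453]
tcp_rot: [3.14, -0.0, 1.798]
force: [-0.5, 0.1, 0.3]
gripper_width: 0.0856
grip_force: 0.0
```

servo_tool(
  commands="0 0 0 0; 0 0 0 0; 0 0 0 0; 0 0 0 0; 0 0 0 0; 0 0 0 0; 0 0 0 0; 0 0 0 0",
  grip=4.5,
  force=110,
)

```text
time_s: 12.08
position: [0.5743, 0.1662, 0.0457]
tcp_rot: [3.14, -0.0, 1.798]
force: [-2.8, -1.0, 10.9]
gripper_width: 0.049
grip_force: 112.1
```

```bash
python3 - <<'E'
from h import *
s=telemetry.state();go();print(s["wrist_torque"],s["effort"][5],s["grip_force"])
E
```

```text
t 12.07 pos [0.5743 0.1662 0.0457] rot [ 3.1402e+00 -1.0000e-04  1.7980e+00] w 0.049 F [-2.8 -1.  10.9] q6 0.052
[-0.11130981  0.3657412  -0.00262062] -0.0032105504942592233 112.08367466926575
```

servo_tool(
  commands="0 0 0 2; 0 0 0 4; 0 0 0 6; 0 0 0 6",
)

```text
time_s: 12.58
position: [0.5742, 0.1662, 0.0457]
tcp_rot: [3.14, 0.0, 1.694]
force: [-3.0, -0.8, 10.7]
gripper_width: 0.0487
grip_force: 112.4
```

```bash
python3 - <<'E'
from h import *
s=telemetry.state();go();print(s["wrist_torque"],s["effort"][5],s["grip_force"])
E
```

```text
t 12.57 pos [0.5742 0.1662 0.0457] rot [3.1403e+00 1.0000e-04 1.6939e+00] w 0.0487 F [-3.  -0.8 10.7] q6 0.157
[-0.14651785  0.38895654  0.32485718] 0.4760235920548439 112.42777347564697
```

servo_tool(
  commands="0 0 0 2; 0 0 0 4; 0 0 0 6; 0 0 0 6",
)

```text
time_s: 13.08
position: [0.5741, 0.1652, 0.0455]
tcp_rot: [3.14, 0.002, 1.593]
force: [-2.0, -6.0, 11.1]
gripper_width: 0.0491
grip_force: 113.5
```

```bash
python3 - <<'E'
from h import *
s=telemetry.state();go();print(s["wrist_torque"],s["effort"][5],s["grip_force"])
E
```

```text
t 13.07 pos [0.5741 0.1652 0.0455] rot [3.1403e+00 2.1000e-03 1.5927e+00] w 0.0491 F [-2.  -6.  11.1] q6 0.26
[-0.89389193 -0.01318893  1.72812274] 1.94354809820652 113.50235223770142
```

servo_tool(
  commands="0 0 0 2; 0 0 0 4; 0 0 0 4",
)

```text
time_s: 13.45
position: [0.574, 0.1654, 0.0453]
tcp_rot: [3.14, 0.002, 1.526]
force: [-2.2, -3.7, 8.5]
gripper_width: 0.0491
grip_force: 115.3
```

```bash
python3 - <<'E'
from h import *
s=telemetry.state();go();print(s["wrist_torque"],s["effort"][5],s["grip_force"])
E
```

```text
t 13.45 pos [0.574  0.1654 0.0453] rot [3.1403e+00 2.4000e-03 1.5255e+00] w 0.0491 F [-2.2 -3.7  8.5] q6 0.328
[-0.57354922  0.08515257  2.94127507] 3.2045667618513107 115.29593467712402
```

The torque climbs to 2.9 N m, so this is the hard stop. Releasing and heading for the knob.

servo_tool(
  commands="0 0 0 0; 0 0 0 0; 0 0 0 0; 0 0 0 0; 0 0 0 0; 0 0 0 0; 0 0 -5 0; 0 0 -10 0; 0 0 -15 0; 0 0 -15 0",
  grip=8.54,
)

```text
time_s: 14.7
position: [0.5762, 0.1668, 0.1988]
tcp_rot: [3.134, -0.003, 1.519]
force: [0.7, 0.3, -0.8]
gripper_width: 0.0853
grip_force: 0.0
```

```bash
python3 - <<'E'
from h import *
go((.46,-.273,.12,.49),(.46,-.273,.025,.49))
E
```

```text
t 14.7 pos [0.5762 0.1668 0.1988] rot [ 3.1342e+00 -2.6000e-03  1.5188e+00] w 0.0853 F [ 0.7  0.3 -0.8] q6 0.331
(0.46, -0.273, 0.12, 0.49) -> [-44.53  -9.32   7.88  58.95]
(0.46, -0.273, 0.025, 0.49) -> [-44.53  -9.32  17.38  58.95]
```

servo_tool(
  commands="-6 -1.2 0 8; -12 -2.5 0 16; -18 -3.8 0 24; -24 -5 0 32; -30 -6.3 0 40; -36 -7.5 0 48; -41 -8.6 0 56; -44.5 -9.3 2 59; -44.5 -9.3 5 59; -44.5 -9.3 7.9 59; -44.5 -9.3 7.9 59; -44.5 -9.3 7.9 59",
  grip=4.5,
)

```text
time_s: 16.2
position: [0.4579, -0.2735, 0.1156]
tcp_rot: [-3.142, 0.0, 0.489]
force: [0.5, 0.5, 0.9]
gripper_width: 0.0449
grip_force: 0.0
```

```bash
python3 - <<'E'
from h import *
go((.46,-.273,.06,.49),(.46,-.273,.025,.49))
np.save("t4.npy",optics.grab_frame("top"))
t=np.load("t4.npy");im=optics.grab_frame("scene")
R=lambda im,b,f:cv2.resize(im[b[1]:b[3],b[0]:b[2]],None,fx=f,fy=f,interpolation=cv2.INTER_CUBIC)
save(np.hstack([R(t,(200,218,240,258),9),R(im,(205,150,275,220),36/7)]),"c4.png")
E
```

```text
t 16.2 pos [ 0.4579 -0.2735  0.1156] rot [-3.1415  0.      0.4893] w 0.0449 F [0.5 0.5 0.9] q6 0.54
(0.46, -0.273, 0.06, 0.49) -> [ 0.21  0.06  5.56 -0.04]
(0.46, -0.273, 0.025, 0.49) -> [ 0.21  0.06  9.06 -0.04]
```

View pics/c4.png

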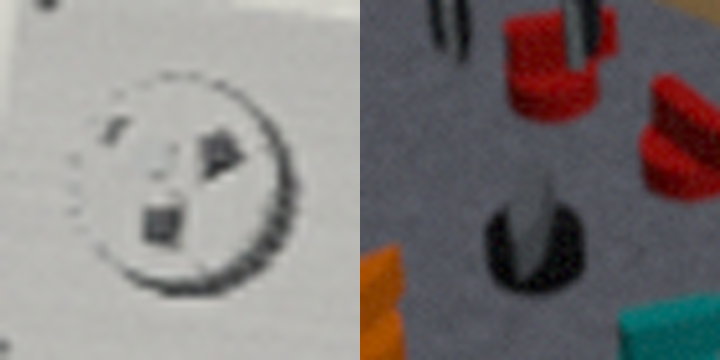

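Left: the chuck's jaws have moved in, at (220,155), (160,225) and (115,130), with the bobbin between them. Right: the black knob is untouched at (535,245), with the fingers above and to either side of it. Descending and gripping.

servo_tool(
  commands="0.2 0.05 3 0; 0.2 0.05 5.5 0; 0.2 0.05 7.5 0; 0.2 0.05 8.7 0; 0.2 0.05 9.1 0; 0.2 0.05 9.1 0; 0.2 0.05 9.1 0",
)

```text
time_s: 17.18
position: [0.4602, -0.2732, 0.025]
tcp_rot: [3.141, -0.001, 0.489]
force: [0.1, 0.1, -0.6]
gripper_width: 0.045
grip_force: 0.0
```

servo_tool(
  commands="0 0 0 0; 0 0 0 0; 0 0 0 0; 0 0 0 0; 0 0 0 0; 0 0 0 0; 0 0 0 0",
  grip=0.8,
  force=50,
)

```text
time_s: 18.05
position: [0.46, -0.2732, 0.0247]
tcp_rot: [3.141, -0.0, 0.489]
force: [-1.3, -0.7, 5.4]
gripper_width: 0.0127
grip_force: 49.5
```

servo_tool(
  commands="0 0 -3 0; 0 0 -7 0; 0 0 -11 0; 0 0 -13 0; 0 0 -13 0",
)

```text
time_s: 18.68
position: [0.4605, -0.2734, 0.1556]
tcp_rot: [3.139, -0.002, 0.489]
force: [0.5, -0.3, -1.4]
gripper_width: 0.013
grip_force: 49.1
```

```bash
python3 - <<'E'
from h import *
go((.551,.018,.14,-.352))
E
```

```text
t 18.68 pos [ 0.4605 -0.2734  0.1556] rot [ 3.139e+00 -1.500e-03  4.891e-01] w 0.013 F [ 0.5 -0.3 -1.4] q6 0.543
(0.551, 0.018, 0.14, -0.352) -> [ 21.68 -21.47   1.56  48.19]
```

servo_tool(
  commands="3.5 -3.5 0 8; 7 -7 0 16; 11 -11 0 24; 15 -15 0 32; 18.5 -18.5 0 40; 21.7 -21.5 0.5 48; 21.7 -21.5 1.6 48.2; 21.7 -21.5 1.6 48.2; 21.7 -21.5 1.6 48.2; 21.7 -21.5 1.6 48.2",
)

```text
time_s: 19.92
position: [0.5502, 0.0178, 0.1384]
tcp_rot: [3.142, -0.0, -0.353]
force: [-0.5, 0.5, -1.5]
gripper_width: 0.013
grip_force: 49.2
```

```bash
python3 - <<'E'
from h import *
go((.551,.018,.105,-.352))
t=optics.grab_frame("top");im=optics.grab_frame("scene")
R=lambda im,b,f:cv2.resize(im[b[1]:b[3],b[0]:b[2]],None,fx=f,fy=f,interpolation=cv2.INTER_CUBIC)
save(np.hstack([R(t,(250,205,320,275),5.5),R(im,(285,215,355,285),5.5)]),"c5.png")
E
```

```text
t 19.93 pos [0.5502 0.0178 0.1384] rot [ 3.1416e+00 -2.0000e-04 -3.5300e-01] w 0.013 F [-0.5  0.5 -1.5] q6 1.954
(0.551, 0.018, 0.105, -0.352) -> [ 0.07 -0.04  3.34 -0.06]
```

View pics/c5.png

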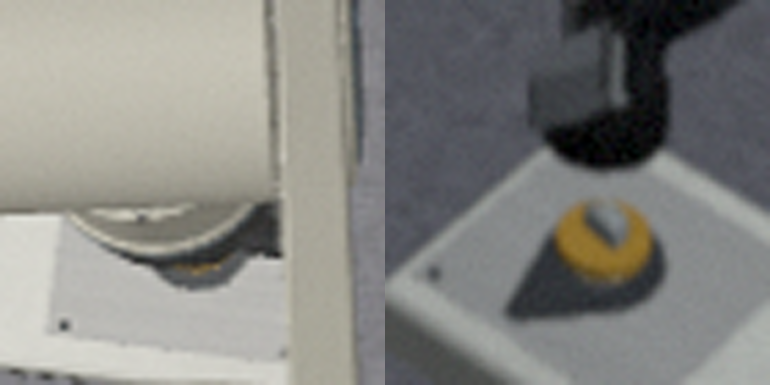

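The knob hangs above the shaft at (605,120), with its nose to the lower left, the same way as the pointer at (515,310). Lowering gently.

servo_tool(
  commands="0.05 0 1.5 0; 0.05 0 3 0; 0.05 0 4 0; 0.05 0 4.4 0; 0.05 0 4.8 0; 0.05 0 5.2 0; 0.05 0 5.2 0",
)

```text
time_s: 20.9
position: [0.5507, 0.0187, 0.0862]
tcp_rot: [3.142, 0.0, -0.352]
force: [-0.4, 0.0, -1.4]
gripper_width: 0.013
grip_force: 49.2
```

```bash
python3 - <<'E'
from h import *
s=telemetry.state();go((.551,.018,.075,-.352));print(s["wrist_torque"])
E
```

```text
t 20.9 pos [0.5507 0.0187 0.0862] rot [ 3.1415e+00  1.0000e-04 -3.5200e-01] w 0.013 F [-0.4  0.  -1.4] q6 1.954
(0.551, 0.018, 0.075, -0.352) -> [ 0.05  0.05  1.12 -0.  ]
[0.00222967 0.00245335 0.03008633]
```

It's on the shaft with no contact force. Pressing down.

servo_tool(
  commands="0 0 0.3 0; 0 0 0.6 0; 0 0 0.8 0; 0 0 1.0 0; 0 0 1.1 0; 0 0 1.1 0; 0 0 1.1 0",
  force=70,
)

```text
time_s: 21.78
position: [0.551, 0.0187, 0.0758]
tcp_rot: [-3.141, -0.001, -0.352]
force: [-2.5, 0.5, 7.5]
gripper_width: 0.012
grip_force: 73.5
```

```bash
python3 - <<'E'
from h import *
s=telemetry.state();go((.551,.018,.075,-.352));print(s["wrist_torque"])
E
```

```text
t 21.77 pos [0.551  0.0187 0.0758] rot [-3.1413e+00 -6.0000e-04 -3.5220e-01] w 0.012 F [-2.5  0.5  7.5] q6 1.954
(0.551, 0.018, 0.075, -0.352) -> [ 0.02  0.06  0.08 -0.01]
[0.19121481 0.35865126 0.03696899]
```

servo_tool(
  commands="0 0 0.1 0; 0 0 0.2 0; 0 0 0.2 0; 0 0 0.2 0; 0 0 0.2 0",
)

```text
time_s: 22.4
position: [0.5512, 0.0187, 0.0756]
tcp_rot: [-3.141, -0.001, -0.352]
force: [-8.4, 0.1, 28.8]
gripper_width: 0.0123
grip_force: 76.6
```

```bash
python3 - <<'E'
from h import *
go()
R=lambda im,b,f:cv2.resize(im[b[1]:b[3],b[0]:b[2]],None,fx=f,fy=f,interpolation=cv2.INTER_CUBIC)
im=optics.grab_frame("scene");save(np.hstack([R(im,(285,215,355,285),5.5),R(im,(350,260,420,330),5.5)]),"c6.png")
E
```

```text
t 22.4 pos [0.5512 0.0187 0.0756] rot [-3.1411e+00 -1.0000e-03 -3.5210e-01] w 0.0123 F [-8.4  0.1 28.8] q6 1.954
```

View pics/c6.png

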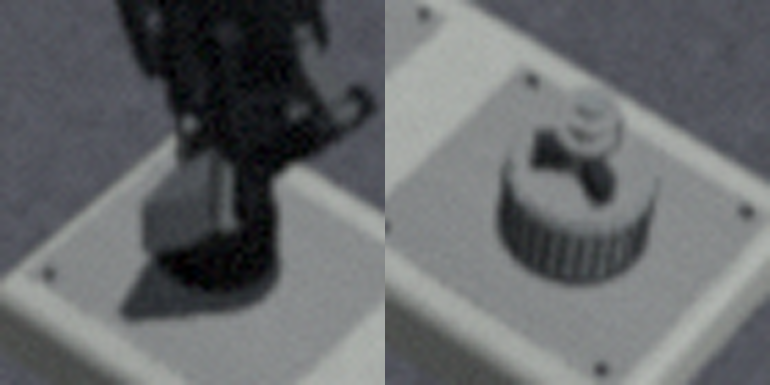

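The knob sits over the collar at (215,250) on its hard stop, with its nose over the pointer. The bobbin is upright in the jaws at (590,120). Handing in.

```bash
python3 -c "
from station import bot
print(bot.job_done())"
```

```text
the job is handed in; nothing more can be done
None
```

I handed the job in at about 22 s with the sleeve turned to its hard stop, the bobbin clamped upright, and the knob held fully down on the D-shaft against the collar's stop; no verdict came back.

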